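Fit the foot and lock the last leg of an upturned crate riser

ROBOT

A 7-joint arm with a two-finger parallel gripper is mounted at the origin on the work surface. World frame = base frame: x ahead of the robot, y to its left, z up, the work surface at z = 0. Lengths are in m, angles in degrees, forces in N, time in s.
With the tool pointing down it reaches from about 0.425 to 0.875 m from the base axis. Payload 4.7 kg.
Tool frame: the origin (TCP) lies at the very end of the fingers, on their centre line; the grasp point (between the pads) lies 19 mm behind it; z points along the fingers, y is the line along which they close (so a half turn about z gives the same grasp; the last joint's range is limited). The gripper opens to 87 mm and grips with 3 to 60 N. Pads are 19 mm wide; open, the fingers measure 117 mm over their backs; the gripper's body (75 mm by 190 mm) begins 51 mm behind the grasp point.
Start: joints at [0.808, 18.392, -4.016, 83.108, 1.295, 78.541, -3.26], TCP at [0.65, -0, 0.189] pointing down, gripper open.
Joint ranges: [-163.93, 163.93], [-17.29, 119.83], [-79.2, 71.16], [3.27, 140.29], [-89.18, 269.18], [5.43, 117.66], [-154.24, 154.24]. Speed limits (degrees/s): [147.25, 147.25, 180, 180, 180, 180, 180].

INTERFACE

Orientations are given as [roll, pitch, yaw] about the fixed x, y, z axes, in that order (R = Rz(yaw) Ry(pitch) Rx(roll)).
In Python, from cell import telemetry, cams, env gives the robot as it stands.
- The arm moves only by the tool arm_command, never from a script. Its argument "series" is text: rows parted by semicolons, each of 5 numbers parted by spaces: the shift along the tool's x, y, z in mm, then the turn about the tool's z in rad, then the closure in counts, from 0 (fully open) to 255 (shut). A call has 1 to 20 rows; each row shifts and turns the commanded pose from where the row before left it, along the tool's axes as they then stand; what a row does not reach is not made up. A row lasts 1/12 s, in which the tool goes at most 41.7 mm and 7.16 degrees, less where a joint would pass 70% of its speed; a pose out of reach is approached as far as the arm can. A call is refused whole if a number of a shift passes 41.7 or a number of a turn 0.125, either way. A call with a gripper value outside its range is refused whole. The fingers move at their own pace and stop on an object; "squeeze" is the grip in N (left out, the last holds). Time passes only in rows, so rows that do not move let the fingers close. It gives the time, the measured TCP pose, the force, the opening and the grip force at its end, in the units of the state.
- telemetry.get_obs(): the state, without advancing time (a new reading comes with each control period).
- cams.read_camera(name): name is "scene" or "side" or "wrist"; returns the picture (384x512x3 uint8, blue, green, red); there is no depth.
- cams.calibration(name): a dict with "K" (3x3 intrinsics, pixels), "origin" and "rotation" of the camera in the world; the wrist camera has in their place "hand_eye" (4x4, takes a point from camera to tool coordinates, whose origin is the TCP and whose axes are the flange's). Camera axes: x right, y down, z forward; pixel columns grow to the right and rows downward; lengths in m; the calibration is good to about 2 mm. A picture is of the moment at which its call begins: read the wrist's pose just before it. calibration takes no time and is no camera call.
- env.sign_off(): hands the job in; it is judged then, once.
The state is a dict: "time_s": time; "qpos": joint angles; "joint_velocities": joint speeds; "effort": joint torques, N m; "tool_pos": TCP position; "tool_rot": TCP orientation; "force": force on the tool from outside, world axes, zero at the start; "wrist_torque": the same for the moment, N m; "grip_width": finger opening in m; "grasp_force": force on a finger pad.
Only numpy, scipy, OpenCV 4.12 (cv2) and the standard library are available. Lean on these libraries where they do the work, as an engineer would, in place of code of your own. Each camera call takes 0.05 s, during which the arm holds its last target. There are 200 camera calls.

TASK

The crate riser lies upside down and three of its legs are set; finish the fourth. Put the loose black rubber foot, open rim down, fully home on that leg's bare end and let go of it; then grip the leg itself, draw it up until the whole yellow ring has just come out of the collar as on the other three legs, and while you hold it there swing its orange cam lever round fully closed. Never close the lever on a leg that is off its ring or not gripped, leave the goods and the screwdriver where they are, and finish still gripping the leg at its ring.

Things in the scene. Friction and masses are not known exactly. Their poses are not given: they have to be found in the camera images.
- foot_mid (a point): Loose black rubber foot: a cup 28 mm outside diameter, 18 mm tall, standing rim down on the bench (closed end up). Bore 22 mm diameter, 12.5 mm deep from the rim. This point is its centre, 9 mm above its rim; z points to the closed end. About 30 g.
- collar_top (a point): Centre of the top rim of the black collar (44 mm diameter) of the leg to be set, on the leg's upright axis, 105 mm above the bench.
- riser: The riser: plywood board 300 x 400 x 18 mm lying flat on the bench (origin under its centre, x and y along its 300 and 400 mm edges), fixed in place. Legs stand upright at (-115 or 115, -165 or 165) mm; the one to be set is at (-115, -165). The other three are 202 mm high with feet fitted; their levers are closed and show how it should look.
- leg (a joint): How far the leg to be set is drawn up out of its collar, m: 0 fully down (start), 0.030 with the yellow ring (5 mm wide band round the leg, hidden in the collar at the start) just fully out, its lower edge level with the collar's top rim; travel ends at 0.045. It slides freely, weighs about 0.24 kg, and falls back at once when let go with the lever open.
- tube: The leg itself, an upright aluminium tube that turns freely about its axis. Origin on the axis, level with the collar's top rim when the leg is down; z up. Upwards from there: 30 mm diameter to 43 mm; 26 mm neck to 49 mm, whose top is the shoulder the foot's rim sits on; 19 mm spigot to 59 mm, end chamfered. A foot fully home has its centre 58 mm and its closed end 67 mm up.
- leg_end (a point): Top centre of the leg's spigot, 59 mm above the origin of tube (34 mm above leg_grip).
- leg_grip (a point): Point on the leg's axis 25 mm above the collar's top rim when the leg is down: middle of the 30 mm diameter part that is free to grip. It rises with the leg.
- lever (a joint): Angle of the orange cam lever about the leg's upright axis, rad: 0 closed against its stop, up to 1.4 open. Seen from above it closes clockwise. It stays where it is left; swinging it takes 0.15 to 0.3 N m (about 5 to 9 N pushing at 30 mm from the axis). From about 0.4 down to 0 it clamps the leg so that it no longer falls.
- lever_blade (a point): Centre of the lever's blade, 32 mm out from the leg's axis, 31 mm above the collar's top rim. The blade is an upright plate 8 mm thick beside the leg, running radially from 19 to 45 mm from the axis and from 2 to 60 mm above the rim. A hand holding the leg from above, fingertips below the blade's top, can push it with the side of a finger by turning about the leg's axis.
- honey_a: Bystander, to be left alone: honey jar, amber glass, black cap, 66 dia x 105 tall mm; origin at its underside.
- honey_b: Bystander, to be left alone: honey jar, amber glass, brass cap, 66 dia x 105 tall mm; origin at its underside.
- red_jar: Bystander, to be left alone: red plastic jar, 74 dia x 135 tall mm; origin at its underside.
- oil: Bystander, to be left alone: yellow oil bottle, 72 dia x 240 tall mm; origin at its underside.
- carton_a: Bystander, to be left alone: red carton, 85 x 150 x 55 mm; origin at its underside.
- carton_b: Bystander, to be left alone: red carton, 85 x 150 x 55 mm; origin at its underside.
- tape: Bystander, to be left alone: cardboard-brown ring of parcel tape, 100 dia x 45 tall mm; origin at its underside.
- screwdriver: Bystander, to be left alone: screwdriver lying on the upturned board between the legs.

How it is judged:
By the outcome, as a careful person would: the job done as asked, in the order asked, and still so for the second after the job is handed in, while the arm keeps its last pose, push and grip.
It also fails if it takes over 43 s, if anything falls off the work surface, if the arm or the gripper's body presses on something with over 40 N, if the wrist force passes 120 N, or if a joint passes its speed limit or range.

## Working session

There is one attempt and no reset: what is moved stays moved. The work goes in short steps, Python scripts to look and compute and a tool call to move; the robot and the scene stay as the last step left them, time stands still between calls to the robot, and variables do not carry over. Pictures are saved under pics/ and viewed, at most 10 in all, crops included, and the job is handed in when it is done.

Besides the shell and the picture viewer there is one more tool, called after ">>>" in YAML: its name, and indented under it one key for each argument. arm_command: Moves the arm, as the interface text tells. Its arguments: {"type":"object","properties":{"series":{"type":"string"},"squeeze":{"type":"number"}},"required":["series"]}

```bash
mkdir -p pics; ls; python3 - <<'E'
from cell import telemetry,cams
import cv2
o=telemetry.get_obs();print(o)
for n in("scene","side","wrist"):
    cv2.imwrite(f"pics/{n}0.png",cams.read_camera(n)); c=cams.calibration(n);print(n,{k:(v.tolist() if hasattr(v,'tolist') else v) for k,v in c.items()})
E
```

```text
pics
{'time_s': 0.0, 'qpos': array([ 0.80593667, 18.43833776, -4.01448742, 83.17428323,  1.29471954,
       78.54135928, -3.25992812]), 'joint_velocities': array([ 0.02926567,  0.15992339, -0.05271568,  0.04586305, -0.0721134 ,
       -0.02974397, -0.04652488]), 'effort': array([-2.58547143e-04, -4.91284704e+01, -4.03903294e-01, -3.12526345e+01,
       -6.40594075e-02,  4.37659642e-02,  1.61017233e-04]), 'tool_pos': array([ 6.49383558e-01, -4.23538945e-05,  1.87875041e-01]), 'tool_rot': array([-1.79891243e+02,  5.82938460e-03,  9.00028299e+01]), 'force': array([ 0.14456158, -0.67756468,  0.1938978 ]), 'wrist_torque': array([0.04431806, 0.00395974, 0.01341605]), 'grasp_force': 0.0, 'grip_width': 0.08697159842677767}
scene {'K': [[346.9962375988249, 0.0, 256.8994937094381], [0.0, 346.9962375988249, 191.06330002439876], [0.0, 0.0, 1.0]], 'origin': [1.2994509196385728, -0.30564914865288423, 1.1321968141649812], 'rotation': [-139.45254634016317, 0.5825396235720101, 70.92078517514044]}
side {'K': [[478.38609030138923, 0.0, 253.67679098216337], [0.0, 478.38609030138923, 198.11311272551328], [0.0, 0.0, 1.0]], 'origin': [-0.32708575304216697, 0.8735703518778087, 1.2151475459897756], 'rotation': [-131.57769985417468, 0.9241415845553981, -137.96365699429566]}
wrist {'K': [[344.1486097764599, 0.0, 259.9457358219091], [0.0, 344.1486097764599, 185.81819077613096], [0.0, 0.0, 1.0]], 'hand_eye': [[-0.0006963088383337133, -0.9679976663866999, -0.25095822963972003, 0.0683257869068461], [0.9999997114947397, -0.0005978380302893949, -0.000468615113425194, -0.0016093379193985458], [0.00030358596253647125, -0.25095848353779626, 0.9679978033941866, -0.19534791811406615], [0.0, 0.0, 0.0, 1.0]]}
```

View pics/scene0.png

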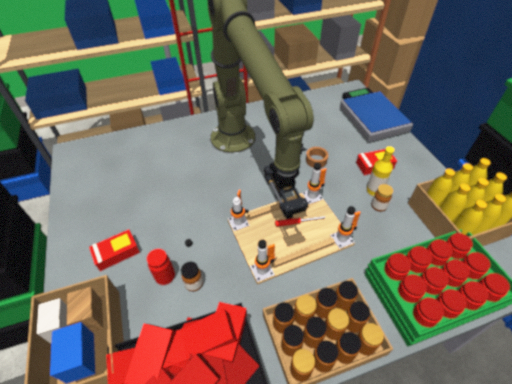

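View pics/side0.png

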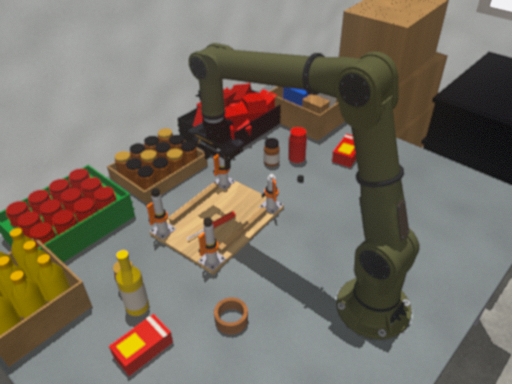

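Scene view: the foot is the dark blob at (189,242) and the bare leg is at (238,205). In the side view the foot is at (300,179) and the bare leg at (271,190). The red jar and a honey jar stand near the foot.

```bash
cat > h.py <<'E'
import numpy as np,cv2
from cell import telemetry,cams
from scipy.spatial.transform import Rotation as R
def cam(n,o=None):
    c=cams.calibration(n);K=np.array(c["K"])
    if n=="wrist":
        H=np.array(c["hand_eye"]);Rt=R.from_euler('xyz',o["tool_rot"],degrees=True).as_matrix()
        return K,Rt@H[:3,3]+o["tool_pos"],Rt@H[:3,:3]
    return K,np.array(c["origin"]),R.from_euler('xyz',c["rotation"],degrees=True).as_matrix()
def ray(C,uv):
    K,p,M=C;return p,M@np.linalg.solve(K,[uv[0],uv[1],1])
def onz(C,uv,z):
    p,d=ray(C,uv);return p+d*(z-p[2])/d[2]
def proj(C,X):
    K,p,M=C;q=K@(M.T@(np.array(X)-p));return q[:2]/q[2]
E
python3 - <<'E'
from h import *
S=cv2.imread("pics/scene0.png");D=cv2.imread("pics/side0.png")
a,b=cam("scene"),cam("side")
for im,c,uv in((S,a,(189,242)),(D,b,(300,179))):
    u,v=uv;m=(im[v-9:v+10,u-9:u+10].max(2)<70);y,x=np.nonzero(m);q=(u-9+x.mean(),v-9+y.mean());print(q,len(x),onz(c,q,.009))
# collars/legs rough: bare leg top
print("leg scene",onz(a,(237,194),.164),"side",onz(b,(271,175),.164))
# feet tops of others at z .202
for uv in((318,167),(352,210),(263,243)):print(onz(a,uv,.202))
for uv in((155,193),(208,223),(219,153)):print(onz(b,uv,.202))
s=cv2.resize(S[130:290,150:370],None,fx=3.6,fy=3.6,interpolation=cv2.INTER_CUBIC);cv2.imwrite("pics/s1.png",s)
d=cv2.resize(D[140:280,140:320],None,fx=4.2,fy=4.2,interpolation=cv2.INTER_CUBIC);cv2.imwrite("pics/d1.png",d)
E
```

```text
(np.float64(188.36666666666667), np.float64(242.63333333333333)) 30 [ 0.54352422 -0.33101172  0.009     ]
(np.float64(300.0740740740741), np.float64(178.59259259259258)) 27 [ 0.53694041 -0.33108226  0.009     ]
leg scene [ 0.50238301 -0.11720842  0.164     ] side [ 0.51483395 -0.12549306  0.164     ]
[0.5088751 0.1996714 0.202    ]
[0.7303947  0.21918411 0.202     ]
[ 0.75261472 -0.10633428  0.202     ]
[0.70851884 0.22786261 0.202     ]
[0.47818428 0.2109137  0.202     ]
[ 0.70642518 -0.06305179  0.202     ]
```

View pics/s1.png

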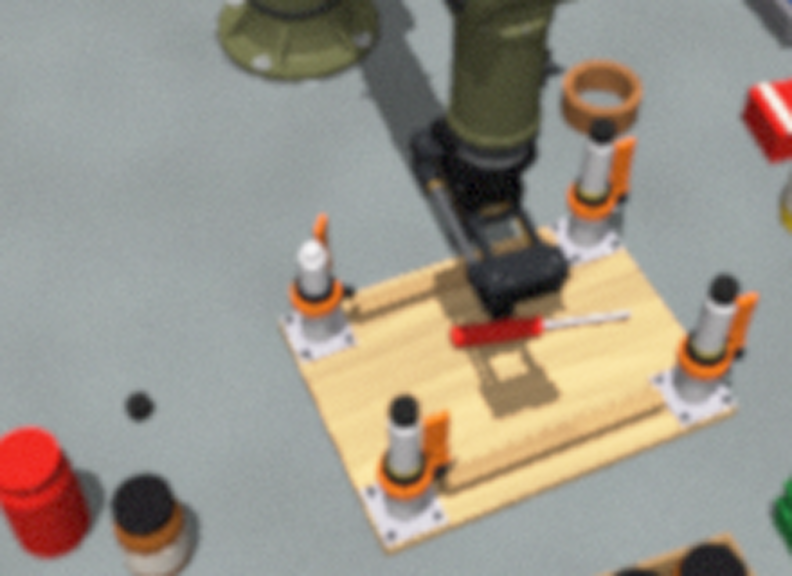

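View pics/wrist0.png

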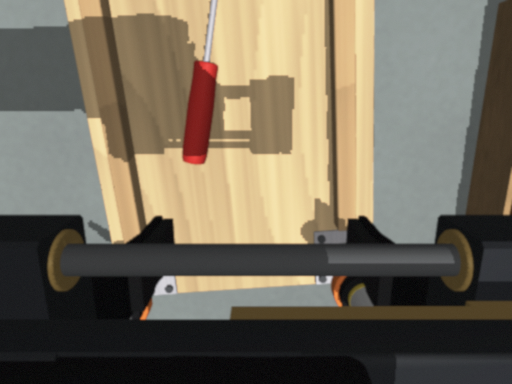

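The close-up shows the bare leg's spigot top at about (237,198) in full scene pixels, with its lever open towards the robot. The three finished levers point towards +y. The wrist view shows the fingertips at row 220, so the TCP is visible from that camera.

```bash
python3 - <<'E'
from h import *
a=cam("scene")
f=lambda x,y:(150+x/3.6,130+y/3.6)
T=[onz(a,f(*p),.202)[:2] for p in((601,126),(725,285),(403,404))]
T.append(onz(a,f(312,244),.164)[:2]);print(np.round(T,4))
L=np.array([(-115,165),(115,165),(115,-165),(-115,-165)])/1000.
T=np.array(T);m=T.mean(0);U=T-m
th=np.arctan2((L[:,0]*U[:,1]-L[:,1]*U[:,0]).sum(),(L*U).sum());Rr=np.array([[np.cos(th),-np.sin(th)],[np.sin(th),np.cos(th)]])
print(m,np.degrees(th),(L@Rr.T+m).round(4))
print("lever tip",onz(a,f(321,222),.16),"honey",onz(a,f(143,498),.105),"red",onz(a,f(28,455),.135))
E
```

```text
[[ 0.498   0.2005]
 [ 0.7266  0.219 ]
 [ 0.7488 -0.1085]
 [ 0.5191 -0.1236]]
[0.62312325 0.04686651] 3.9291300166450793 [[ 0.4971  0.2036]
 [ 0.7265  0.2194]
 [ 0.7492 -0.1099]
 [ 0.5197 -0.1256]]
lever tip [ 0.49101038 -0.10562509  0.16      ] honey [ 0.70683817 -0.34486626  0.105     ] red [ 0.64681866 -0.43345308  0.135     ]
```

>>> arm_command:
  series: "-15 -5 0 0 0;-35 -11 0 0 0;-36 -12 0 0 0;-36 -12 0 0 0;-36 -12 0 0 0;-36 -12 0 0 0;-36 -12 0 0 0;-36 -12 0 0 0;-36 -12 0 0 0;-29 -9 0 0 0;0 0 10 -0.1 0;0 0 15 -0.12 0;0 0 15 -0.12 0;0 0 15 -0.12 0;0 0 15 -0.12 0;0 0 10 -0.12 0;0 0 0 0 0;0 0 0 0 0;0 0 0 0 0"
  squeeze: 20

```text
time_s: 1.73
tool_pos: [0.5409, -0.3319, 0.1099]
tool_rot: [180.0, 0.1, 129.9]
force: [-0.6, -0.4, -0.6]
grip_width: 0.0871
grasp_force: 0.0
```

```bash
cat >look.py <<'E'
from h import *
import sys
o=telemetry.get_obs();im=cams.read_camera("wrist");cv2.imwrite(sys.argv[1],im);np.save(sys.argv[1]+".npy",[o["tool_pos"],o["tool_rot"]])
print(o["time_s"],o["tool_pos"].round(4),o["tool_rot"].round(2),o["grip_width"])
E
python3 look.py pics/w1.png
```

```text
1.7333 [ 0.5409 -0.3319  0.1099] [1.7999e+02 7.0000e-02 1.2989e+02] 0.08713111089729107
```

View pics/w1.png

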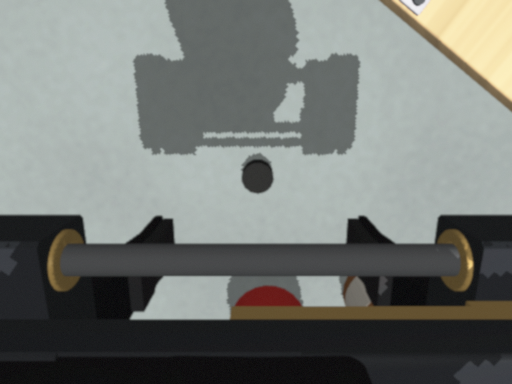

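The wrist view shows the foot at about (257,176), clear of the fingers, with shadow above it and the jars well below.

```bash
python3 - <<'E'
from h import *
im=cv2.imread("pics/w1.png");p,r=np.load("pics/w1.png.npy");C=cam("wrist",dict(tool_pos=p,tool_rot=r))
g=im.max(2)[150:205,230:290]
m=(g<62).astype(np.uint8);n,l,s,c=cv2.connectedComponentsWithStats(m);k=1+s[1:,4].argmax()
ct=max(cv2.findContours((l==k).astype(np.uint8),0,1)[0],key=cv2.contourArea);(x,y),rad=cv2.minEnclosingCircle(ct)
print(s[k],c[k]+[230,150],(x+230,y+150),rad)
for q in (c[k]+[230,150],(x+230,y+150)):
    X=onz(C,q,.016);d=R.from_euler('xyz',r,degrees=True).as_matrix().T@(X-p);print(X.round(4),(d*1000).round(1))
print(g[10:45:3,27])
E
```

```text
[ 13  10  29  32 753] [257.09827357 175.32138114] (257.0, 175.24193572998047) 16.041189193725586
[ 0.5357 -0.3316  0.016 ] [ 3.8 -3.8 93.9]
[ 0.5356 -0.3316  0.016 ] [ 3.8 -3.9 93.9]
[ 37  42  50  53  49  52  50  51  51  51  52 126]
```

>>> arm_command:
  series: "3 -3 20 0 0;1 -1 30 0 0;0 0 30 0 0;0 0 15 0 0;0 0 8 0 0;0 0 3 0 0;0 0 0 0 0;0 0 0 0 80;0 0 0 0 140;0 0 0 0 170;0 0 0 0 200;0 0 0 0 220;0 0 0 0 220;0 0 0 0 220;0 0 0 0 220"
  squeeze: 15

```text
time_s: 3.03
tool_pos: [0.5354, -0.3305, 0.003]
tool_rot: [180.0, 0.0, 130.1]
force: [0.3, 0.2, 0.0]
grip_width: 0.0418
grasp_force: 0.0
```

>>> arm_command:
  series: "0 0 0 0 220;0 0 0 0 220;0 0 0 0 220;0 0 0 0 220;0 0 0 0 220;0 0 0 0 220;0 0 0 0 220"

```text
time_s: 3.62
tool_pos: [0.5354, -0.3306, 0.003]
tool_rot: [180.0, 0.0, 130.1]
force: [0.1, -0.0, 0.2]
grip_width: 0.0121
grasp_force: 0.0
```

```bash
python3 look.py pics/w2.png
```

```text
3.6167 [ 0.5354 -0.3306  0.003 ] [180.     0.   130.11] 0.012132950727622967
```

View pics/w2.png

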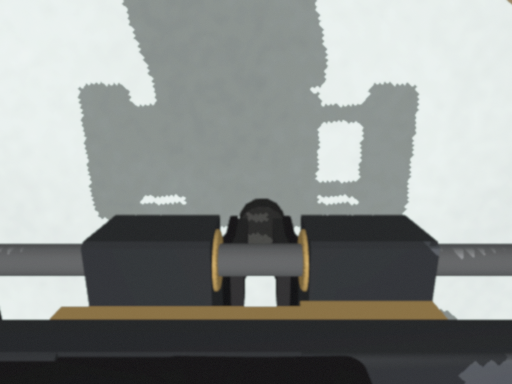

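The fingers closed to 12 mm with no force. The foot's arc, with its top at (262,199), shows just in front of the finger pads, so it was squeezed out and I need to measure it again.

>>> arm_command:
  series: "0 0 0 0 60;0 0 0 0 0;0 0 0 0 0;0 0 0 0 0;0 0 0 0 0;0 0 0 0 0;0 0 0 0 0;0 0 0 0 0;0 0 0 0 0;0 0 0 0 0"

```text
time_s: 4.5
tool_pos: [0.5354, -0.3306, 0.003]
tool_rot: [180.0, 0.0, 130.1]
force: [0.6, 1.3, 0.7]
grip_width: 0.071
grasp_force: 0.0
```

```bash
python3 look.py pics/w3.png; python3 - <<'E'
from h import *
o=telemetry.get_obs();C=cam("wrist",o)
Rt=R.from_euler('xyz',o["tool_rot"],degrees=True).as_matrix()
for d in((0,0,0),(0,0,-.015),(.014,0,-.015),(.0095,0,0),(.0095,.0435,0),(.0095,-.0435,0)):print(d,proj(C,Rt@np.array(d)+o["tool_pos"]).round(1))
E
```

```text
4.5 [ 0.5354 -0.3306  0.003 ] [1.8000e+02 1.0000e-02 1.3011e+02] 0.07100570274547541
(0, 0, 0) [262.1 216.1]
(0, 0, -0.015) [262.3 225.1]
(0.014, 0, -0.015) [262.3 201.1]
(0.0095, 0, 0) [262.1 200.9]
(0.0095, 0.0435, 0) [335.5 200.9]
(0.0095, -0.0435, 0) [188.8 201. ]
```

View pics/w3.png

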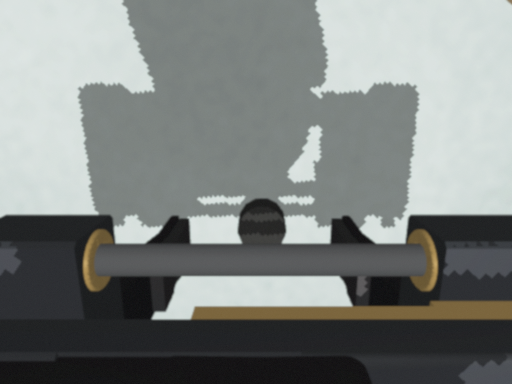

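```bash
python3 - <<'E'
import cv2,numpy as np
a=[cv2.resize(np.clip(cv2.imread(f"pics/w{k}.png")[185:310,200:325].astype(float)*2.2,0,255).astype(np.uint8),(395,395),interpolation=cv2.INTER_CUBIC) for k in(2,3)]
cv2.imwrite("pics/cmp.png",np.hstack(a))
E
```

```text
(no output)
```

View pics/cmp.png

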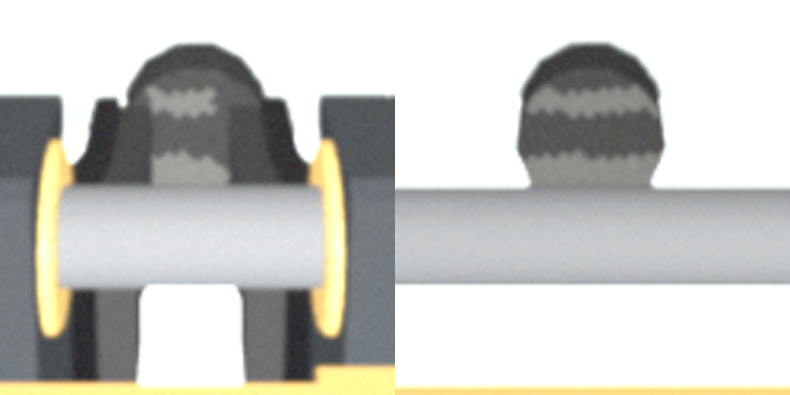

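The crop shows the finger pads overlapping the foot's top disc, so they closed above it. The real fingertips seem higher than the TCP reading implies. I'll compare with the fixed cameras numerically.

```bash
python3 - <<'E'
from h import *
for w,z in(("w1",0),("w3",0)):
    im=cv2.imread(f"pics/{w}.png");p,r=np.load(f"pics/{w}.png.npy");C=cam("wrist",dict(tool_pos=p,tool_rot=r));Rt=R.from_euler('xyz',r,degrees=True).as_matrix()
    g=im.max(2).astype(int)
    col=257 if w=="w1" else 262
    print(w,"col",list(g[150:240:2,col]))
    row=176 if w=="w1" else 222
    print("row",list(g[row,220:300:2]))
im=cams.read_camera("scene");s=cams.read_camera("side");o=telemetry.get_obs()
a,b=cam("scene"),cam("side")
t=o["tool_pos"];print(proj(a,t),proj(b,t))
u,v=proj(a,t).astype(int);A=cv2.resize(im[v-40:v+20,u-40:u+40],(400,300),interpolation=cv2.INTER_CUBIC)
u,v=proj(b,t).astype(int);B=cv2.resize(s[v-40:v+20,u-40:u+40],(400,300),interpolation=cv2.INTER_CUBIC)
cv2.imwrite("pics/tip.png",cv2.convertScaleAbs(np.hstack([A,B]),alpha=1.6))
E
```

```text
w1 col [np.int64(185), np.int64(180), np.int64(119), np.int64(106), np.int64(100), np.int64(37), np.int64(31), np.int64(49), np.int64(50), np.int64(51), np.int64(51), np.int64(49), np.int64(52), np.int64(51), np.int64(50), np.int64(53), np.int64(53), np.int64(51), np.int64(51), np.int64(52), np.int64(52), np.int64(75), np.int64(166), np.int64(186), np.int64(186), np.int64(185), np.int64(186), np.int64(186), np.int64(183), np.int64(184), np.int64(184), np.int64(185), np.int64(184), np.int64(182), np.int64(182), np.int64(182), np.int64(183), np.int64(182), np.int64(182), np.int64(183), np.int64(183), np.int64(181), np.int64(181), np.int64(180), np.int64(178)]
row [np.int64(186), np.int64(188), np.int64(190), np.int64(189), np.int64(187), np.int64(189), np.int64(189), np.int64(189), np.int64(188), np.int64(189), np.int64(179), np.int64(90), np.int64(53), np.int64(50), np.int64(52), np.int64(50), np.int64(52), np.int64(53), np.int64(52), np.int64(53), np.int64(52), np.int64(53), np.int64(52), np.int64(50), np.int64(50), np.int64(53), np.int64(86), np.int64(177), np.int64(187), np.int64(1
[... 754 characters left out ...]
4(42), np.int64(40), np.int64(42), np.int64(61), np.int64(66)]
row [np.int64(226), np.int64(226), np.int64(226), np.int64(226), np.int64(226), np.int64(226), np.int64(226), np.int64(226), np.int64(225), np.int64(163), np.int64(41), np.int64(40), np.int64(40), np.int64(41), np.int64(41), np.int64(41), np.int64(39), np.int64(42), np.int64(50), np.int64(43), np.int64(46), np.int64(47), np.int64(39), np.int64(41), np.int64(40), np.int64(42), np.int64(39), np.int64(40), np.int64(41), np.int64(39), np.int64(39), np.int64(48), np.int64(96), np.int64(217), np.int64(226), np.int64(226), np.int64(226), np.int64(225), np.int64(224), np.int64(225)]
[188.30127323 241.72776525] [300.22086144 179.9795653 ]
```

View pics/tip.png

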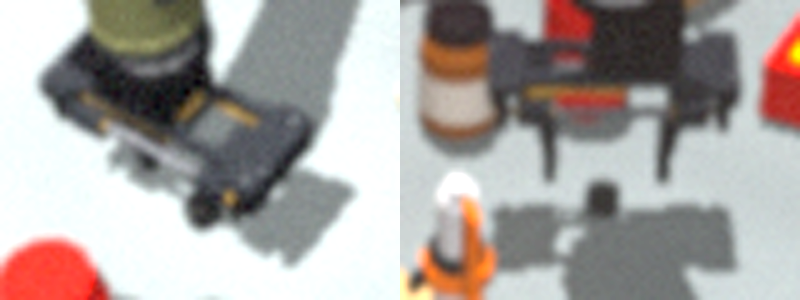

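The side view shows both fingertips ending at about (290,175) and (313,175), roughly 25 mm above the bench, with the foot centred below them. The true tips therefore sit well above the reported TCP. I'll go down carefully, watching the force.

>>> arm_command:
  series: "-1 0 4 0 0;-1 0 4 0 0;0 0 4 0 0;0 0 3 0 0;0 0 0 0 0;0 0 0 0 0"

```text
time_s: 5.15
tool_pos: [0.5364, -0.3319, -0.0125]
tool_rot: [-180.0, -0.0, 130.1]
force: [0.2, -0.4, -1.0]
grip_width: 0.0871
grasp_force: 0.0
```

```bash
python3 - <<'E'
from h import *
o=telemetry.get_obs();s=cams.read_camera("side");cv2.imwrite("pics/side2.png",s);w=cams.read_camera("wrist");cv2.imwrite("pics/w4.png",w)
b=cam("side");t=o["tool_pos"];print(t,o["force"],o["grip_width"])
g=s.max(2)
print("TCP",proj(b,t),"z+20",proj(b,t+[0,0,.02]))
# dark profile of the finger columns
for c in (289,290,291,312,313,314,300):print(c,list(map(int,g[162:190,c])))
E
```

```text
[ 0.53642301 -0.33189024 -0.01249587] [ 0.22607647 -0.43252794 -1.00502261] 0.08711380163010773
TCP [300.04186583 182.71120194] z+20 [300.28426082 178.84091001]
289 [69, 69, 63, 60, 62, 61, 58, 59, 60, 65, 69, 72, 71, 74, 78, 86, 99, 101, 90, 82, 79, 85, 92, 94, 93, 92, 84, 80]
290 [73, 73, 70, 82, 95, 100, 100, 100, 101, 105, 111, 114, 117, 118, 117, 121, 124, 114, 99, 90, 88, 100, 117, 126, 123, 121, 105, 89]
291 [77, 70, 73, 95, 112, 123, 128, 124, 125, 128, 133, 133, 134, 135, 136, 133, 133, 117, 95, 82, 85, 109, 132, 139, 139, 134, 115, 93]
312 [117, 93, 74, 75, 89, 94, 95, 93, 88, 84, 80, 77, 71, 71, 75, 88, 108, 121, 108, 86, 76, 73, 76, 73, 74, 74, 73, 75]
313 [107, 84, 66, 56, 56, 55, 54, 53, 51, 45, 42, 41, 47, 53, 57, 69, 88, 100, 93, 77, 74, 75, 75, 76, 76, 75, 76, 71]
314 [75, 62, 54, 48, 41, 37, 31, 32, 37, 40, 51, 66, 76, 85, 92, 94, 94, 88, 79, 74, 77, 74, 74, 75, 75, 73, 73, 74]
300 [93, 77, 65, 66, 77, 105, 125, 133, 135, 133, 135, 130, 111, 81, 50, 40, 35, 39, 33, 44, 56, 72, 75, 73, 74, 73, 74, 74]
```

>>> arm_command:
  series: "0 0 3 0 0;0 0 3 0 0;0 0 2 0 0;0 0 0 0 0;0 0 0 0 0"

```text
time_s: 5.67
tool_pos: [0.5365, -0.332, -0.0203]
tool_rot: [-180.0, -0.0, 130.1]
force: [-0.6, -0.4, 0.1]
grip_width: 0.0871
grasp_force: 0.0
```

>>> arm_command:
  series: "0 0 1 0 0;0 0 1 0 0;0 0 0 0 0;0 0 0 0 0"

```text
time_s: 6.0
tool_pos: [0.5367, -0.3321, -0.022]
tool_rot: [-180.0, 0.0, 130.1]
force: [-0.9, -0.0, 0.9]
grip_width: 0.0871
grasp_force: 0.0
```

>>> arm_command:
  series: "0 0 1 0 0;0 0 1 0 0;0 0 0 0 0;0 0 0 0 0"

```text
time_s: 6.33
tool_pos: [0.5366, -0.3321, -0.0241]
tool_rot: [-180.0, -0.0, 130.1]
force: [-0.3, 0.0, -0.1]
grip_width: 0.0869
grasp_force: 0.0
```

>>> arm_command:
  series: "0 0 1 0 0;0 0 0 0 0;0 0 0 0 0"

```text
time_s: 6.58
tool_pos: [0.5366, -0.3321, -0.0251]
tool_rot: [-180.0, 0.0, 130.1]
force: [0.1, -0.2, -0.1]
grip_width: 0.0872
grasp_force: 0.0
```

>>> arm_command:
  series: "0 0 1 0 0;0 0 0 0 0;0 0 0 0 0"

```text
time_s: 6.83
tool_pos: [0.5367, -0.332, -0.0261]
tool_rot: [180.0, -0.0, 130.1]
force: [-0.1, -0.7, 0.2]
grip_width: 0.0867
grasp_force: 0.0
```

>>> arm_command:
  series: "0 0 1 0 0;0 0 0 0 0;0 0 0 0 0"

```text
time_s: 7.08
tool_pos: [0.5366, -0.3321, -0.0271]
tool_rot: [-180.0, -0.0, 130.1]
force: [1.3, -0.2, 0.1]
grip_width: 0.0867
grasp_force: 0.0
```

>>> arm_command:
  series: "0 0 0 0 200;0 0 0 0 200;0 0 0 0 200;0 0 0 0 200;0 0 0 0 200;0 0 0 0 200;0 0 0 0 200;0 0 0 0 200;0 0 0 0 200;0 0 0 0 200;0 0 0 0 200;0 0 0 0 200;0 0 0 0 200;0 0 0 0 200;0 0 0 0 200"

```text
time_s: 8.33
tool_pos: [0.5367, -0.3321, -0.027]
tool_rot: [180.0, 0.0, 130.1]
force: [0.3, 0.3, -0.2]
grip_width: 0.0265
grasp_force: 15.0
```

```bash
python3 look.py pics/w5.png; python3 - <<'E'
from h import *
g=cv2.imread("pics/w5.png")[160:300,200:325]
cv2.imwrite("pics/w5c.png",cv2.resize(cv2.convertScaleAbs(g,alpha=2.2),None,fx=4.2,fy=4.2,interpolation=cv2.INTER_CUBIC))
E
```

```text
8.3333 [ 0.5367 -0.3321 -0.027 ] [180.     0.   130.11] 0.02653706972276234
```

```bash
python3 - <<'E'
from h import *
def load(w):
    p,r=np.load(f"pics/{w}.png.npy");return cv2.imread(f"pics/{w}.png"),p,r
for b in(0,.01,.02,.03):
    out=[]
    for w,near in(("w1",(257.5,159.2)),("w3",(261.8,198.4)),):
        im,p,r=load(w);C=cam("wrist",dict(tool_pos=p+[0,0,b],tool_rot=r))
        Rt=R.from_euler('xyz',r,degrees=True).as_matrix()
        X=onz(C,near,0);out.append((X-Rt[:,0]*.014)[:2])
        if w=="w1":out.append((onz(C,(257.5,191.5),.018)+Rt[:,0]*.014)[:2])
    print(b,np.round(out,4).tolist())
im,p,r=load("w5");g=im.max(2).astype(int)
for c in(255,262,268):print(c,list(map(int,g[175:245,c])))
for rr in(196,200,204,210):print(rr,list(map(int,g[rr,230:296])))
E
```

```text
0 [[0.5377, -0.3335], [0.5359, -0.3313], [0.5378, -0.3336]]
0.01 [[0.5388, -0.335], [0.5376, -0.3334], [0.5397, -0.3359]]
0.02 [[0.5399, -0.3364], [0.5393, -0.3356], [0.5417, -0.3381]]
0.03 [[0.541, -0.3378], [0.541, -0.3378], [0.5437, -0.3404]]
255 [148, 146, 148, 147, 148, 149, 148, 149, 147, 148, 149, 150, 149, 149, 148, 150, 150, 148, 149, 149, 148, 148, 148, 148, 147, 148, 146, 147, 146, 146, 146, 146, 146, 146, 142, 124, 86, 46, 35, 32, 35, 33, 35, 32, 32, 34, 36, 39, 41, 46, 45, 46, 46, 46, 47, 47, 47, 44, 45, 46, 45, 44, 46, 45, 46, 45, 44, 47, 58, 68]
262 [148, 147, 148, 149, 148, 149, 148, 150, 150, 149, 150, 150, 150, 149, 148, 147, 149, 148, 147, 148, 147, 148, 148, 148, 150, 149, 149, 148, 148, 147, 148, 148, 147, 149, 143, 124, 86, 46, 34, 33, 36, 32, 33, 33, 35, 34, 36, 39, 43, 45, 43, 45, 45, 45, 46, 45, 45, 45, 45, 44, 45, 45, 45, 46, 45, 47, 46, 48, 57, 68]
268 [149, 147, 147, 148, 148, 149, 150, 149, 149, 150, 149, 150, 150, 149, 149, 148, 148, 148, 147, 148, 147, 148, 148, 149, 149, 148, 147, 147, 147, 147, 148, 148, 148, 148, 148, 140, 118, 78, 46, 35, 33, 34, 34
[... 749 characters left out ...]
 148, 148, 148, 147, 147, 148]
204 [147, 147, 146, 146, 146, 147, 147, 146, 147, 147, 147, 146, 145, 147, 147, 147, 146, 147, 149, 147, 147, 148, 146, 147, 146, 146, 148, 148, 148, 148, 147, 148, 147, 148, 149, 149, 148, 149, 147, 148, 146, 147, 148, 148, 147, 148, 147, 148, 146, 146, 147, 146, 147, 146, 146, 146, 146, 147, 147, 147, 147, 147, 148, 149, 148, 148]
210 [148, 148, 149, 149, 149, 148, 148, 147, 148, 148, 148, 147, 148, 147, 148, 148, 148, 148, 147, 147, 146, 144, 140, 132, 126, 124, 124, 123, 125, 125, 124, 124, 124, 124, 124, 125, 126, 132, 140, 146, 146, 147, 148, 150, 149, 148, 148, 148, 147, 147, 147, 147, 147, 146, 147, 146, 147, 147, 148, 147, 147, 147, 148, 149, 147, 147]
```

Gripped: the width is 26.5 mm at 15 N. The hand sits about 30 mm back from the reported TCP. The foot's rim was on the bench at tool z = -27 mm, so the rim is at tool z + 27 mm. Now I'll lift it and hover beside the leg.

>>> arm_command:
  series: "0 0 -6 0 200;0 0 -20 0 200;0 0 -30 0 200;0 0 -36 0 200;0 0 -36 0 200;0 0 -36 0 200;0 0 -18 0 200;12 12 0 0 200;25 24 0 0 200;30 28 0 0 200;30 28 0 0 200;20 20 0 0 200;8 8 0 0 200;0 0 0 0 200;0 0 0 0 200;0 0 0 0 200"

```text
time_s: 9.72
tool_pos: [0.5475, -0.1619, 0.1551]
tool_rot: [-179.9, 0.1, 129.9]
force: [-0.4, -1.3, -1.1]
grip_width: 0.0267
grasp_force: 15.0
```

```bash
python3 look.py pics/w6.png; python3 -c "
from h import *
o=telemetry.get_obs();print(o['grasp_force'],o['force']);cv2.imwrite('pics/sc6.png',cams.read_camera('scene'));cv2.imwrite('pics/sd6.png',cams.read_camera('side'))"
```

```text
9.7167 [ 0.5475 -0.1619  0.1551] [-1.7994e+02  7.0000e-02  1.2994e+02] 0.026719187389322975
14.999787002292635 [ 0.61165758 -0.37227348 -0.51246753]
```

View pics/w6.png

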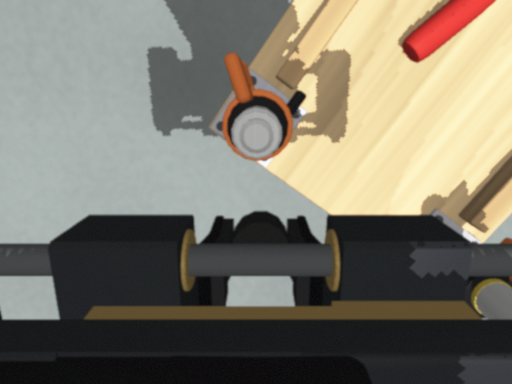

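The leg is in view: spigot centre near (257,131), lever pointing to (233,57), which is about 148° in world. The foot is held between the fingers.

```bash
python3 - <<'E'
from h import *
im=cv2.imread("pics/w6.png");p,r=np.load("pics/w6.png.npy");C=cam("wrist",dict(tool_pos=p,tool_rot=r));Rt=R.from_euler('xyz',r,degrees=True).as_matrix()
g=cv2.cvtColor(im,6);x0,y0=215,85
c=cv2.resize(g[y0:170,x0:300],None,fx=6,fy=6,interpolation=cv2.INTER_CUBIC)
for r0,r1 in((60,110),(110,150),(150,190)):
    h=cv2.HoughCircles(c,cv2.HOUGH_GRADIENT,1,30,param1=80,param2=15,minRadius=r0,maxRadius=r1)
    if h is not None:
        for u,v,q in h[0][:3]:
            uv=((u+.5)/6-.5+x0,(v+.5)/6-.5+y0)
            print("circ",np.round(uv,2),round(q/6,2),[ (round(z,3),onz(C,uv,z)[:2].round(4).tolist()) for z in(.164,.154,.105)])
for z,rr in((.164,.0095),(.154,.013),(.148,.015),(.105,.022)):
    X=np.array([.5195,-.125,z]);print("expected px radius",z,np.linalg.norm(proj(C,X+Rt[:,1]*rr)-proj(C,X)).round(2),"proj",proj(C,X).round(1))
print([int(v) for v in g[131,220:296]]);print([int(v) for v in g[90:172,257]])
# foot near edge row now
print([int(v) for v in im.max(2)[200:225,262]])
p5,r5=np.load("pics/w5.png.npy");C5=cam("wrist",dict(tool_pos=p5,tool_rot=r5));R5=R.from_euler('xyz',r5,degrees=True).as_matrix()
print("foot in tool mm",(R5.T@(onz(C5,(261.5,211.),0)-R5[:,0]*.014-p5)*1000).round(2))
f=lambda x,y:(150+x/3.6,130+y/3.6);a=cam("scene")
for leg,t in(((601,126),(630,140)),((725,285),(752,296)),((403,404),(440,416))):
    d=onz(a,f(*t),.165)-onz(a,f(*leg),.202);print("closed lever",d[:2].round(3),np.degrees(np.arctan2(d[1],d[0])))
E
```

```text
circ [264.   131.33] 18.05 [(0.164, [0.5153, -0.122]), (0.154, [0.516, -0.1227]), (0.105, [0.5195, -0.126])]
circ [255.83 120.5 ] 14.67 [(0.164, [0.5082, -0.1204]), (0.154, [0.5086, -0.121]), (0.105, [0.5102, -0.1239])]
circ [270.67 136.5 ] 11.47 [(0.164, [0.5198, -0.1218]), (0.154, [0.5208, -0.1224]), (0.105, [0.5254, -0.1258])]
circ [256.33 130.5 ] 24.72 [(0.164, [0.5118, -0.1243]), (0.154, [0.5124, -0.1251]), (0.105, [0.5149, -0.129])]
circ [262.   130.17] 24.15 [(0.164, [0.5141, -0.1222]), (0.154, [0.5147, -0.1229]), (0.105, [0.5178, -0.1263])]
circ [255.17 125.17] 19.27 [(0.164, [0.5095, -0.1225]), (0.154, [0.5099, -0.1232]), (0.105, [0.5119, -0.1267])]
circ [256.   132.17] 25.22 [(0.164, [0.5123, -0.1251]), (0.154, [0.5128, -0.1259]), (0.105, [0.5155, -0.1301])]
circ [257.   125.83] 30.3 [(0.164, [0.5105, -0.1221]), (0.154, [0.511, -0.1228]), (0.105, [0.5132, -0.1262])]
circ [261.   134.67] 30.08 [(0.164, [0.5152, -0.1244]), (0.154, [0.5159, -0.1252]), (0.105, [0.5193, -0.1292])]
expected px radius 0.164 17.55 proj [266.4 140.7]
expected px radius 0.154 22.83 proj [266.1 138.5]
[... 458 characters left out ...]
9, 137, 139]
[121, 124, 125, 127, 121, 99, 65, 36, 27, 28, 27, 29, 25, 30, 34, 59, 96, 124, 145, 155, 157, 155, 164, 171, 173, 172, 173, 166, 150, 148, 155, 158, 158, 160, 167, 171, 172, 172, 172, 171, 172, 171, 170, 171, 171, 171, 170, 171, 171, 172, 171, 171, 171, 171, 171, 172, 171, 171, 167, 155, 141, 133, 138, 154, 166, 169, 164, 151, 136, 134, 159, 186, 188, 174, 172, 176, 177, 176, 177, 176, 175, 174]
[177, 178, 178, 176, 177, 175, 176, 177, 176, 171, 145, 96, 45, 23, 19, 23, 20, 23, 20, 20, 20, 22, 24, 27, 29]
foot in tool mm [ -1.65  -0.48 -27.04]
closed lever [-0.002  0.04 ] 93.14622224133633
closed lever [-0.002  0.039] 93.33905536091433
closed lever [0.001 0.035] 88.3337761506412
```

```bash
python3 - <<'E'
from h import *
p,r=np.load("pics/w6.png.npy");C=cam("wrist",dict(tool_pos=p,tool_rot=r));Rt=R.from_euler('xyz',r,degrees=True).as_matrix()
P=[onz(C,(256.1,132.6),.148),onz(C,(256,135.2),.164),onz(C,(256.1,127.2),.105)]
for X in P:print(X.round(4),(Rt.T@(X-p)*1000).round(1))
t=onz(C,(234,57),.165);b=onz(C,(247,97),.165);m=np.mean(P,0);d=t-m;print("lever",np.linalg.norm(d[:2]),np.degrees(np.arctan2(d[1],d[0])),np.degrees(np.arctan2(*(t-b)[[1,0]])))
E
```

```text
[ 0.5133 -0.1266  0.148 ] [49.  -3.5  7.1]
[ 0.5133 -0.1263  0.164 ] [49.2 -3.4 -8.9]
[ 0.5133 -0.1274  0.105 ] [48.5 -4.  50.1]
lever 0.04136664019264303 144.98258396462447 147.96422748198322
```

>>> arm_command:
  series: "10 -1 0 0 200;15 -1 0 0 200;15 -1 0 0 200;8 0 2 0 200;3 0 3 0 200;0 0 3 0 200;0 0 2 0 200;0 0 0 0 200;0 0 0 0 200;0 0 0 0 200"

```text
time_s: 10.7
tool_pos: [0.513, -0.1225, 0.1449]
tool_rot: [-180.0, 0.0, 130.1]
force: [-0.4, 0.1, -0.3]
grip_width: 0.0261
grasp_force: 15.0
```

```bash
python3 look.py pics/w7.png; python3 - <<'E'
from h import *
im=cv2.imread("pics/w7.png");g=im.max(2);p,r=np.load("pics/w7.png.npy");C=cam("wrist",dict(tool_pos=p,tool_rot=r));Rt=R.from_euler('xyz',r,degrees=True).as_matrix()
L=np.array([.5133,-.1267,.148]);print("leg-tool",(Rt.T@(L-p)*1000).round(2))
for row in(196,200,204,208):print(row,[int(v) for v in g[row,225:300]])
print([int(v) for v in g[170:225,261]])
for n in("scene","side"):
    s=cams.read_camera(n);cv2.imwrite(f"pics/{n}7.png",s);c=cam(n);print(n,proj(c,L),proj(c,[*L[:2],.19]))
E
```

```text
10.7 [ 0.513  -0.1225  0.1449] [-180.      0.    130.08] 0.026147448681817054
leg-tool [-3.36 -2.48 -3.12]
196 [246, 252, 252, 239, 174, 88, 60, 64, 66, 66, 63, 59, 65, 102, 140, 159, 168, 175, 179, 182, 183, 185, 182, 181, 176, 170, 159, 139, 121, 115, 114, 117, 117, 116, 116, 115, 114, 114, 114, 115, 117, 116, 115, 116, 114, 111, 112, 111, 110, 111, 111, 108, 101, 85, 66, 64, 67, 65, 66, 71, 68, 62, 67, 139, 231, 251, 253, 252, 244, 241, 247, 248, 247, 246, 245]
200 [247, 252, 252, 241, 180, 93, 59, 63, 64, 64, 65, 67, 75, 91, 107, 124, 140, 152, 161, 165, 165, 162, 158, 155, 148, 137, 127, 122, 124, 128, 133, 141, 144, 141, 139, 135, 129, 125, 124, 121, 120, 119, 118, 115, 115, 113, 112, 112, 112, 112, 111, 110, 106, 103, 94, 81, 73, 71, 73, 72, 70, 68, 71, 137, 230, 251, 253, 251, 244, 243, 245, 245, 245, 244, 244]
204 [232, 250, 252, 242, 183, 94, 59, 63, 64, 64, 65, 72, 90, 102, 109, 110, 111, 112, 117, 126, 139, 149, 154, 157, 157, 158, 158, 158, 155, 153, 150, 146, 144, 143, 144, 148, 152, 153, 155, 156, 156, 159, 160, 160, 157, 150, 141, 131, 121, 114, 112, 112, 110, 107, 102, 92, 79, 72, 69, 71, 70, 65, 86, 166, 238, 252, 252, 249, 245, 244, 244, 244, 244, 243, 244]
208 [182, 221, 246, 250, 231, 152, 79, 61, 63, 64, 70, 86, 102, 113, 124, 137, 148, 154, 155, 153, 146, 137, 134, 137, 142, 148, 154, 161, 163, 165, 166, 169, 170, 169, 167, 167, 167, 166, 165, 163, 160, 157, 154, 145, 135, 137, 142, 151, 155, 157, 155, 151, 139, 123, 110, 101, 88, 75, 70, 69, 69, 70, 126, 220, 249, 251, 246, 242, 243, 244, 243, 243, 243, 243, 242]
[101, 45, 23, 23, 27, 26, 28, 25, 26, 24, 28, 31, 58, 93, 108, 113, 114, 113, 114, 114, 114, 114, 114, 115, 113, 114, 114, 115, 115, 119, 129, 147, 157, 157, 152, 134, 135, 155, 167, 165, 139, 90, 44, 23, 22, 21, 19, 22, 22, 21, 20, 23, 26, 29, 29]
scene [235.62256141 199.6317913 ] [234.95418629 192.19787845]
side [271.51837608 178.56104774] [271.6229184  169.15954634]
```

```bash
python3 - <<'E'
from h import *
from scipy.optimize import least_squares
W={}
for w in("w1","w3","w5","w6","w7"):
    p,r=np.load(f"pics/{w}.png.npy");W[w]=(p,r)
# (view,row,height,radius towards camera (+tool x),object)
obs=[("w6",95.8,.105,.022,0),("w7",170.4,.105,.022,0),("w6",106,.105,.015,0),("w7",182.4,.105,.015,0),("w6",158.5,.148,-.015,0)]
ft=[("w1",159.2,0,.014,1),("w3",198.4,0,.014,1)]
def row(w,z,rad,X,b,s):
    p,r=W[w];C=cam("wrist",dict(tool_pos=p+[0,0,b],tool_rot=r));Rt=R.from_euler('xyz',r,degrees=True).as_matrix()
    x0=np.array([.5133,-.1267,z]) if s==0 else np.array([.5367,-.3321,z])
    Q=x0+Rt[:,0]*(X+rad);Q[2]=z;return proj(C,Q)[1]
for name,O in(("leg",obs),("both",obs+ft)):
    f=lambda v:[row(w,z,rad,v[s],v[2],s)-q for w,q,z,rad,s in O]
    s=least_squares(f,[0,0,0]);print(name,(s.x*1000).round(2),np.round(s.fun,2))
    for b in(0,.03):
        t=least_squares(lambda v:f([v[0],v[1],b]),[0,0]);print(b,(t.x*1000).round(2),np.round(t.fun,2))
E
```

```text
leg [-1.02  0.49  4.5 ] [-0.08  1.32 -0.06 -1.13 -0.05]
0 [-0.44  0.  ] [-0.97  1.86 -0.74 -0.41  0.3 ]
0.03 [-4.32  0.  ] [ 4.36 -1.42  3.39 -4.74 -1.81]
both [-0.95 -2.85  3.97] [-0.19  1.38 -0.14 -1.05 -0.01  0.44 -0.31]
0 [-0.44 -1.82] [-0.97  1.86 -0.74 -0.41  0.3   0.1  -0.07]
0.03 [-4.32 -9.55] [ 4.36 -1.42  3.39 -4.74 -1.81  2.44 -1.75]
```

>>> arm_command:
  series: "-1.8 -2 0 0 200;0 0 2 0 200;0 0 2 0 200;0 0 2 0 200;0 0 0 0 200;0 0 0 0 200"

```text
time_s: 11.35
tool_pos: [0.5122, -0.1246, 0.1387]
tool_rot: [-180.0, -0.0, 130.1]
force: [-0.4, 0.6, 0.2]
grip_width: 0.0265
grasp_force: 15.0
```

>>> arm_command:
  series: "0 0 1 0 200;0 0 1 0 200;0 0 1 0 200;0 0 0 0 200;0 0 0 0 200"

```text
time_s: 11.77
tool_pos: [0.5124, -0.1247, 0.1359]
tool_rot: [-180.0, -0.0, 130.1]
force: [-0.4, -0.7, 0.1]
grip_width: 0.0265
grasp_force: 15.0
```

>>> arm_command:
  series: "0 0 1 0 200;0 0 1 0 200;0 0 1 0 200;0 0 0 0 200;0 0 0 0 200"

```text
time_s: 12.18
tool_pos: [0.5129, -0.1249, 0.1331]
tool_rot: [180.0, 0.1, 130.1]
force: [2.1, -0.8, -0.6]
grip_width: 0.0268
grasp_force: 15.0
```

>>> arm_command:
  series: "0 0 1 0 200;0 0 1 0 200;0 0 1 0 200;0 0 0 0 200;0 0 0 0 200"

```text
time_s: 12.6
tool_pos: [0.5129, -0.1249, 0.1301]
tool_rot: [180.0, 0.1, 130.1]
force: [3.6, -1.1, -0.0]
grip_width: 0.0264
grasp_force: 15.0
```

>>> arm_command:
  series: "-0.4 0.5 1 0 200;0 0 1 0 200;0 0 1 0 200;0 0 0 0 200;0 0 0 0 200"

```text
time_s: 13.02
tool_pos: [0.5131, -0.1249, 0.1269]
tool_rot: [180.0, 0.0, 130.1]
force: [2.8, -1.0, 0.2]
grip_width: 0.0265
grasp_force: 15.0
```

>>> arm_command:
  series: "0 0 0.7 0 200;0 0 0 0 200;0 0 0 0 200"

```text
time_s: 13.27
tool_pos: [0.5132, -0.1249, 0.1268]
tool_rot: [180.0, 0.0, 130.1]
force: [-0.2, -0.6, 4.8]
grip_width: 0.0266
grasp_force: 15.0
```

>>> arm_command:
  series: "0 0 0.7 0 200;0 0 0 0 200;0 0 0 0 200"

```text
time_s: 13.52
tool_pos: [0.5133, -0.1249, 0.1267]
tool_rot: [180.0, 0.0, 130.1]
force: [-0.4, -0.7, 8.8]
grip_width: 0.0265
grasp_force: 15.0
```

>>> arm_command:
  series: "0 0 0.8 0 200;0 0 0 0 200;0 0 0 0 200;0 0 0 0 120;0 0 0 0 60;0 0 0 0 0;0 0 0 0 0;0 0 0 0 0;0 0 0 0 0;0 0 0 0 0;0 0 0 0 0;0 0 0 0 0;0 0 0 0 0"

```text
time_s: 14.6
tool_pos: [0.513, -0.1247, 0.1248]
tool_rot: [180.0, 0.0, 130.1]
force: [-0.1, -0.4, 0.3]
grip_width: 0.0834
grasp_force: 0.0
```

```bash
python3 look.py pics/w8.png; python3 - <<'E'
from h import *
im=cv2.imread("pics/w8.png");g=im.max(2);p,r=np.load("pics/w8.png.npy");C=cam("wrist",dict(tool_pos=p,tool_rot=r));Rt=R.from_euler('xyz',r,degrees=True).as_matrix()
print([int(v) for v in g[175:240,261]])
for row in (220,228):print(row,[int(v) for v in g[row,225:300]])
s=cams.read_camera("side");gs=s.max(2);L=[.5126,-.1265]
b=cam("side");print("side foot pred rim/top",proj(b,[*L,.154]),proj(b,[*L,.172]));print([int(v) for v in gs[160:190,271]])
E
```

```text
14.6 [ 0.513  -0.1247  0.1248] [180.     0.   130.11] 0.08338756738054308
[25, 19, 24, 25, 25, 25, 25, 26, 23, 24, 26, 43, 76, 101, 109, 112, 112, 112, 112, 112, 113, 113, 112, 112, 112, 113, 114, 112, 112, 113, 112, 114, 119, 136, 150, 156, 154, 141, 98, 47, 21, 22, 20, 20, 23, 21, 20, 20, 21, 23, 28, 29, 30, 30, 29, 28, 30, 29, 29, 27, 27, 27, 28, 27, 28]
220 [174, 170, 202, 237, 248, 243, 198, 112, 63, 64, 80, 101, 122, 140, 142, 125, 92, 55, 31, 22, 19, 19, 21, 21, 21, 19, 18, 21, 19, 20, 16, 20, 20, 19, 18, 22, 21, 19, 23, 21, 18, 22, 20, 22, 18, 20, 21, 20, 22, 21, 21, 22, 27, 53, 97, 130, 148, 151, 145, 126, 107, 89, 73, 69, 116, 205, 245, 249, 243, 237, 238, 240, 239, 239, 239]
228 [177, 176, 177, 177, 176, 178, 176, 175, 174, 151, 105, 59, 29, 21, 20, 20, 23, 21, 19, 22, 23, 23, 27, 26, 27, 29, 29, 27, 29, 31, 29, 28, 30, 29, 28, 29, 30, 29, 30, 31, 28, 27, 27, 27, 28, 28, 27, 27, 26, 26, 20, 21, 22, 19, 18, 21, 19, 22, 35, 88, 157, 208, 225, 235, 239, 240, 240, 239, 239, 238, 236, 236, 236, 238, 240]
side foot pred rim/top [271.64795533 177.34660911] [271.69337876 173.33642522]
[123, 107, 85, 70, 75, 81, 84, 77, 73, 78, 88, 84, 61, 43, 43, 40, 44, 41, 55, 81, 110, 125, 123, 123, 123, 120, 121, 120, 122, 119]
```

The foot is home: the contact force built up at exactly the predicted height, and the foot stayed put on release. Now I'll go down to the leg grip.

>>> arm_command:
  series: "-2 0 3 0 0;0 0 7 0 0;0 0 9 0 0;0 0 9 0 0;0 0 7 0 0;0 0 4 0 0;0 0 2 0 0;0 0 0 0 0;0 0 0 0 0"

```text
time_s: 15.45
tool_pos: [0.5145, -0.1263, 0.0838]
tool_rot: [180.0, 0.0, 130.1]
force: [-0.4, -0.4, 0.4]
grip_width: 0.0873
grasp_force: 0.0
```

>>> arm_command:
  series: "0 0 0 0 190;0 0 0 0 190;0 0 0 0 190;0 0 0 0 190;0 0 0 0 190;0 0 0 0 190;0 0 0 0 190;0 0 0 0 190;0 0 0 0 190;0 0 0 0 190;0 0 0 0 190;0 0 0 0 190;0 0 0 0 190;0 0 0 0 190;0 0 0 0 190;0 0 0 0 190"
  squeeze: 30

```text
time_s: 16.78
tool_pos: [0.5147, -0.126, 0.0838]
tool_rot: [180.0, 0.0, 130.1]
force: [2.3, 1.6, -0.9]
grip_width: 0.0288
grasp_force: 30.0
```

>>> arm_command:
  series: "0 0 -2 0 190;0 0 -5 0 190;0 0 -6 0 190;0 0 -6 0 190;0 0 -6 0 190;0 0 -4 0 190;0 0 -1.4 0 190;0 0 0 0 190;0 0 0 0 190;0 0 0 0 190"

```text
time_s: 17.62
tool_pos: [0.5146, -0.126, 0.1141]
tool_rot: [180.0, 0.0, 130.1]
force: [5.4, 2.6, -2.8]
grip_width: 0.029
grasp_force: 30.0
```

```bash
python3 look.py pics/w9.png; python3 - <<'E'
from h import *
o=telemetry.get_obs();print(o["force"].round(2),o["wrist_torque"].round(2),o["grasp_force"])
im=cv2.imread("pics/w9.png");hsv=cv2.cvtColor(im,cv2.COLOR_BGR2HSV)
p,r=np.load("pics/w9.png.npy");C=cam("wrist",dict(tool_pos=p,tool_rot=r));Rt=R.from_euler('xyz',r,degrees=True).as_matrix()
L=np.array([.513,-.1268,0]);e=Rt[:,0]*.015
for z in(.105,.110,.115,.135):print(z,proj(C,L+e+[0,0,z]).round(1), "collar edge",proj(C,L+e*22/15+[0,0,z]).round(1))
for c in(258,262):print([tuple(map(int,v)) for v in hsv[150:215:1,c]])
m=cv2.inRange(hsv,(3,130,90),(17,255,255));y,x=np.nonzero(m[:215]);print("orange",len(x),x.min(),x.max(),y.min(),y.max())
for n in("scene","side"):cv2.imwrite(f"pics/{n}9.png",cams.read_camera(n))
E
```

```text
17.6167 [ 0.5146 -0.126   0.1141] [1.7996e+02 2.0000e-02 1.3012e+02] 0.029037075441137726
[ 5.26  2.39 -2.04] [ 0.59 -1.03  0.  ] 29.970438232821834
0.105 [259.2 187.3] collar edge [259.2 176.2]
0.11 [259.2 189.4] collar edge [259.2 178.1]
0.115 [259.2 191.6] collar edge [259.1 180. ]
0.135 [259.1 201.7] collar edge [259.1 189. ]
[(128, 7, 148), (135, 7, 148), (128, 7, 147), (130, 5, 147), (128, 7, 148), (128, 7, 146), (120, 5, 147), (128, 7, 146), (130, 5, 144), (0, 0, 132), (0, 2, 120), (15, 13, 116), (10, 45, 118), (9, 112, 123), (10, 168, 126), (11, 182, 132), (11, 184, 140), (11, 183, 163), (11, 183, 184), (11, 182, 191), (11, 183, 190), (11, 183, 190), (11, 183, 184), (11, 182, 157), (11, 179, 104), (9, 146, 47), (0, 13, 20), (135, 26, 20), (0, 0, 22), (105, 18, 29), (120, 9, 28), (120, 18, 28), (120, 11, 24), (140, 29, 26), (90, 10, 26), (120, 9, 28), (30, 27, 28), (24, 125, 59), (25, 155, 99), (25, 152, 124), (24, 117, 139), (23, 62, 131), (23, 17, 118), (30, 2, 114), (30, 2, 115), (30, 2, 115), (30, 4, 114), (30, 4, 115), (0, 0, 115), (45, 4, 115), (15, 4, 115), (30, 4, 117)
[... 465 characters left out ...]
3, 188), (11, 183, 191), (11, 182, 191), (11, 184, 190), (11, 184, 188), (11, 185, 174), (11, 181, 124), (8, 156, 59), (170, 38, 20), (90, 13, 19), (0, 0, 23), (0, 0, 24), (120, 18, 29), (105, 20, 26), (120, 10, 26), (90, 10, 26), (105, 20, 25), (135, 22, 23), (30, 27, 28), (25, 125, 57), (25, 157, 99), (24, 159, 128), (25, 140, 149), (23, 90, 142), (24, 31, 123), (30, 5, 113), (30, 2, 113), (0, 0, 114), (30, 2, 113), (30, 2, 113), (30, 2, 114), (30, 4, 115), (30, 2, 113), (60, 2, 114), (0, 0, 113), (60, 2, 114), (30, 2, 113), (120, 2, 114), (30, 2, 116), (30, 2, 115), (15, 4, 115), (30, 4, 114), (30, 2, 114), (30, 4, 114), (30, 2, 115), (30, 2, 114), (30, 2, 115)]
orange 2838 222 511 28 214
```

>>> arm_command:
  series: "-0.2 0.7 0 0 190;0 0 0 0 190;0 0 0 0.05 190;0 0 0 0.1 190;0 0 0 0.1 190;0 0 0 0.1 190;0 0 0 0.1 190;0 0 0 0.1 190;0 0 0 0.05 190;0 0 0 0 190;0 0 0 0 190"

```text
time_s: 18.68
tool_pos: [0.5153, -0.1258, 0.114]
tool_rot: [180.0, 0.0, 95.8]
force: [4.7, 1.6, -3.2]
grip_width: 0.0292
grasp_force: 31.0
```

```bash
cat > st.py <<'E'
from h import *
o=telemetry.get_obs();Rt=R.from_euler('xyz',o["tool_rot"],degrees=True).as_matrix()
print(o["time_s"],o["tool_pos"].round(4),o["tool_rot"].round(1),"Ftool",(Rt.T@o["force"]).round(1),"M",o["wrist_torque"].round(2),o["grip_width"].round(4),o["grasp_force"].round(1),"q7",o["qpos"][6].round(1))
E
python3 st.py
```

```text
Traceback (most recent call last):
  File "st.py", line 3, in <module>
    print(o["time_s"],o["tool_pos"].round(4),o["tool_rot"].round(1),"Ftool",(Rt.T@o["force"]).round(1),"M",o["wrist_torque"].round(2),o["grip_width"].round(4),o["grasp_force"].round(1),"q7",o["qpos"][6].round(1))
                                                                                                                                      ^^^^^^^^^^^^^^^^^^^^^
AttributeError: 'float' object has no attribute 'round'
```

>>> arm_command:
  series: "-0.2 0.8 0 0 190;0 0 0 0.05 190;0 0 0 0.08 190;0 0 0 0.08 190;0 0 0 0.08 190;0 0 0 0.08 190;0 0 0 0.05 190;0 0 0 0 190;0 0 0 0 190"

```text
time_s: 19.43
tool_pos: [0.5157, -0.1259, 0.114]
tool_rot: [-180.0, -0.0, 71.8]
force: [3.9, 3.5, -3.6]
grip_width: 0.0291
grasp_force: 30.8
```

```bash
sed -i 's/o\["grip_width"\].round(4),o\["grasp_force"\].round(1)/o["grip_width"],o["grasp_force"]/' st.py; python3 st.py
```

```text
19.4333 [ 0.5157 -0.1259  0.114 ] [-180.    -0.    71.8] Ftool [4.5 2.6 3.6] M [ 0.54 -0.85  0.13] 0.02905546611029597 30.84150095282098 q7 -7.6
```

>>> arm_command:
  series: "0 0.4 0 0.05 190;0 0 0 0.08 190;0 0 0 0.08 190;0 0 0 0.08 190;0 0 0 0.08 190;0 0 0 0.05 190;0 0 0 0 190;0 0 0 0 190"

```text
time_s: 20.1
tool_pos: [0.516, -0.1261, 0.114]
tool_rot: [-180.0, 0.0, 47.8]
force: [3.4, 2.5, -3.2]
grip_width: 0.0292
grasp_force: 31.3
```

```bash
python3 st.py; python3 - <<'E'
from h import *
a=cam("scene");s=cams.read_camera("scene");cv2.imwrite("pics/scA.png",s);h=cv2.cvtColor(s,cv2.COLOR_BGR2HSV)
m=cv2.inRange(h,(5,140,110),(16,255,255))
# orange rows for leg region and a finished leg
for n,(u0,u1,v0,v1) in dict(mine=(222,262,182,222),leg2=(255,282,232,270),leg0=(305,332,160,195)).items():
    y,x=np.nonzero(m[v0:v1,u0:u1]);print(n,len(x));
    for v in range(v0,v1,3):
        xs=np.nonzero(m[v,u0:u1])[0]
        if len(xs):print(v,xs.min()+u0,xs.max()+u0,end=' | ')
    print()
E
```

```text
20.1 [ 0.516  -0.1261  0.114 ] [-180.     0.    47.8] Ftool [4.1 0.9 3.2] M [ 0.51 -0.81  0.23] 0.02923259169466151 31.301524866375985 q7 -31.5
mine 140
197 242 247 | 200 242 247 | 203 242 247 | 206 243 248 | 209 243 248 | 212 231 243 | 215 233 242 | 
leg2 184
244 272 274 | 247 268 274 | 250 268 274 | 253 268 274 | 256 268 274 | 259 255 272 | 262 255 270 | 265 257 268 | 268 261 263 | 
leg0 168
160 310 325 | 163 311 322 | 169 322 325 | 172 321 325 | 175 320 324 | 178 320 324 | 181 320 323 | 184 308 321 | 187 309 319 | 190 312 316 |
```

>>> arm_command:
  series: "-0.4 0 0 0.04 190;0 0 0 0.06 190;0 0 0 0.06 190;0 0 0 0 190;0 0 0 0 190"

```text
time_s: 20.57
tool_pos: [0.515, -0.127, 0.114]
tool_rot: [-180.0, 0.1, 38.6]
force: [0.4, 0.7, -1.7]
grip_width: 0.0292
grasp_force: 38.4
```

```bash
python3 st.py
```

```text
20.5667 [ 0.515 -0.127  0.114] [-1.80e+02  1.00e-01  3.86e+01] Ftool [ 0.7 -0.4  1.7] M [0.16 0.03 0.62] 0.029166771859033675 38.365268690977246 q7 -40.5
```

>>> arm_command:
  series: "0 0 0 0.05 190;0 0 0 0.05 190;0 0 0 0 190;0 0 0 0 190"

```text
time_s: 20.9
tool_pos: [0.5126, -0.1283, 0.114]
tool_rot: [-179.9, 0.3, 32.8]
force: [-5.4, -0.7, 2.3]
grip_width: 0.0295
grasp_force: 31.6
```

```bash
python3 st.py
```

```text
20.9 [ 0.5126 -0.1283  0.114 ] [-179.9    0.3   32.8] Ftool [-4.9 -2.3 -2.3] M [-0.05  1.33  0.45] 0.02945253744322117 31.59707962127868 q7 -46.2
```

```bash
python3 - <<'E'
from h import *
h=lambda im:cv2.inRange(cv2.cvtColor(im,cv2.COLOR_BGR2HSV),(4,120,90),(16,255,255))
th=np.radians(4);Rr=np.array([[np.cos(th),-np.sin(th)],[np.sin(th),np.cos(th)]])
leg=np.array([.5133,-.1268]);ctr=leg-Rr@[-.115,-.165]
for n in("scene","side"):
    im=cams.read_camera(n);cv2.imwrite(f"pics/{n}B.png",im);m=h(im);c=cam(n)
    for k,l in dict(mine=(-.115,-.165),b=(.115,-.165),c=(-.115,.165),d=(.115,.165)).items():
        q=Rr@l+ctr;u,v=proj(c,[*q,.105]);z=proj(c,[*q,.140]);
        w=m[int(z[1])-14:int(z[1])+4,int(u)-28:int(u)+29];y,x=np.nonzero(w)
        cr=m[int(v)-2:int(v)+12,int(u)-14:int(u)+15];Y,X=np.nonzero(cr)
        pr=[(proj(c,[*(q+.032*np.array([np.cos(a),np.sin(a)])),.136])[0]-u).round(1) for a in np.radians([94,104,114,134])]
        print(n,k,"collar",round(u,1),"lever dx",len(x),x.size and round(x.mean()-28+int(u)-u,2),"collar-mask dx",X.size and round(X.mean()-14+int(u)-u,2),(X.min()+int(u)-14,X.max()+int(u)-14) if X.size else '',"pred",pr)
E
```

```text
scene mine collar 236.2 lever dx 70 8.35 collar-mask dx 4.58 (np.int64(231), np.int64(249)) pred [np.float64(7.6), np.float64(6.9), np.float64(6.0), np.float64(3.7)]
scene b collar 260.7 lever dx 82 10.01 collar-mask dx 4.27 (np.int64(254), np.int64(274)) pred [np.float64(8.9), np.float64(8.0), np.float64(7.0), np.float64(4.3)]
scene c collar 313.6 lever dx 126 4.9 collar-mask dx 2.54 (np.int64(308), np.int64(324)) pred [np.float64(8.0), np.float64(7.2), np.float64(6.2), np.float64(3.8)]
scene d collar 345.0 lever dx 48 10.95 collar-mask dx 1.62 (np.int64(338), np.int64(356)) pred [np.float64(9.3), np.float64(8.3), np.float64(7.2), np.float64(4.3)]
side mine collar 271.4 lever dx 22 -5.34 collar-mask dx -3.37 (np.int64(262), np.int64(277)) pred [np.float64(-5.4), np.float64(-4.0), np.float64(-2.5), np.float64(0.6)]
side b collar 222.8 lever dx 96 -18.25 collar-mask dx -3.28 (np.int64(214), np.int64(229)) pred [np.float64(-6.1), np.float64(-4.9), np.float64(-3.6), np.float64(-0.6)]
side c collar 209.7 lever dx 97 6.27 collar-mask dx -1.71 (np.int64(198), np.int64(223)) pred [np.float64(-7.7), np.float64(-6.3), np.float64(-4.7), np.float64(-1.1)]
side d collar 159.4 lever dx 104 -13.13 collar-mask dx -2.98 (np.int64(148), np.int64(173)) pred [np.float64(-8.4), np.float64(-7.2), np.float64(-5.7), np.float64(-2.5)]
```

>>> arm_command:
  series: "0 0 0 -0.04 190;0 0 0 -0.04 190;0 0 0 0 190;0 0 0 0 190;0 0 0 0 190"

```text
time_s: 21.42
tool_pos: [0.5132, -0.1286, 0.1139]
tool_rot: [-179.9, 0.3, 37.2]
force: [-5.5, -1.6, 1.7]
grip_width: 0.0293
grasp_force: 30.2
```

```bash
python3 st.py; python3 look.py pics/w10.png; python3 - <<'E'
from h import *
p,r=np.load("pics/w10.png.npy");C=cam("wrist",dict(tool_pos=p,tool_rot=r));im=cv2.imread("pics/w10.png")
hs=cv2.cvtColor(im,cv2.COLOR_BGR2HSV);m=cv2.inRange(hs,(5,120,70),(16,255,255));m[250:]=0
ax=proj(C,[.513,-.1268,.105]);print("axis",ax)
for a in(94,104,114):
    d=np.array([np.cos(np.radians(a)),np.sin(np.radians(a))]);print(a,[proj(C,[*(np.array([.513,-.1268])+rr*d),.165]).round(0).tolist() for rr in(.019,.032,.045)])
for v in range(120,240,6):
    x=np.nonzero(m[v,150:380])[0]+150
    if len(x):print(v,[(int(s[0]),int(s[-1])) for s in np.split(x,np.nonzero(np.diff(x)>1)[0]+1)],end=' ')
print();ye=cv2.inRange(hs,(20,90,60),(32,255,255))[150:230,225:290];y,x=np.nonzero(ye);print("yellow",len(x),y.min()+150,y.max()+150,x.min()+225,x.max()+225)
E
```

```text
21.4167 [ 0.5132 -0.1286  0.1139] [-179.9    0.3   37.2] Ftool [-5.4 -2.1 -1.7] M [-0.37  1.39  0.09] 0.02929885541107962 30.241091639036313 q7 -41.8
21.4167 [ 0.5132 -0.1286  0.1139] [-179.9     0.28   37.17] 0.02929885541107962
axis [259.27166794 206.12902479]
94 [[223.0, 226.0], [198.0, 211.0], [172.0, 195.0]]
104 [[220.0, 232.0], [193.0, 221.0], [165.0, 210.0]]
114 [[218.0, 239.0], [189.0, 232.0], [161.0, 226.0]]
156 [(201, 215)] 162 [(198, 222), (245, 278)] 168 [(196, 286)] 174 [(191, 241), (280, 291)] 180 [(187, 235), (285, 295)] 186 [(181, 235), (290, 297)] 192 [(176, 234), (292, 298)] 198 [(174, 232), (294, 299)] 204 [(179, 230), (294, 298)] 210 [(189, 229), (293, 297)] 216 [(199, 229), (291, 294)] 222 [(210, 225), (231, 231), (289, 290)] 
yellow 235 181 207 234 286
```

```bash
python3 -c "
from cell import env
print(env.sign_off())"
```

```text
the job is handed in; nothing more can be done
None
```

The job is handed in at 21 s of the 43 s allowed: the foot is fully home and let go, the leg is drawn up 30 mm so the yellow ring is out, the lever is closed against its stop as far as the torque and camera checks show, and the gripper still holds the leg at its ring.

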